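Open a two-catch tip dispenser gate and hold it wide

TASK

Release the clear tip dispenser's front gate: squeeze the two tabs of the catch with round posts together first, then those of the catch with flat paddles. Then take the gate (its upright grip post is meant for this), swing it out past the spring detent and keep holding it wide open, at least 75 degrees: finish while still holding it, because it springs back if let go. The plastic is brittle, so pinch catches and gate lightly, under 50 N, and leave the other things on the bench where they are.

Things in the scene. Friction and masses are not known exactly. Their poses are not given: they have to be found in the camera images.
- dispenser: the fixed dispenser: clear box, white roof (top at 140 mm) on a base plate 200 x 320 mm, the gate in front; a detent block 104 mm tall left of the hinge. Origin: on the bench, mid-depth; -x is its front (towards the robot, give or take 0.3 rad of yaw), +y the hinge side (left seen from the robot). The roof spans x -80 to 80 mm, y -123 to 88 mm
- round_catch: squeeze catch with round tabs, to be squeezed first; grey: base 34 x 66 x 8 mm, two upright tabs side by side along y, and two bars (tops 16 mm above origin) reaching forward to lips in front of the gate. Origin: centre of the base's underside, 60 mm in front of the dispenser's origin, 140 mm above the bench; axes as the dispenser's. The catches stand 80 mm apart, either one nearer the hinge
- flat_catch: squeeze catch with flat tabs, to be squeezed second; grey: base 34 x 66 x 8 mm, two upright tabs side by side along y, and two bars (tops 16 mm above origin) reaching forward to lips in front of the gate. Origin: centre of the base's underside, 60 mm in front of the dispenser's origin, 140 mm above the bench; axes as the dispenser's. The catches stand 80 mm apart, either one nearer the hinge
- round_left_tab: left tab of the round catch: an upright round post, 14 mm diameter, from 10 to 60 mm above the origin, its axis 18 mm out from the middle (towards +y left, -y right), outer faces 50 mm apart across the pair at rest, 30 mm fully squeezed. Origin slides with it, and at joint 0 coincides with the catch's origin; axes as the dispenser's
- round_right_tab: right tab of the round catch: an upright round post, 14 mm diameter, from 10 to 60 mm above the origin, its axis 18 mm out from the middle (towards +y left, -y right), outer faces 50 mm apart across the pair at rest, 30 mm fully squeezed. Origin slides with it, and at joint 0 coincides with the catch's origin; axes as the dispenser's
- flat_left_tab: left tab of the flat catch: an upright flat paddle, 8 mm thick along y, 40 mm wide along x, from 10 to 48 mm above the origin, its middle plane 21 mm out from the middle (towards +y left, -y right), outer faces 50 mm apart across the pair at rest, 30 mm fully squeezed. Origin slides with it, and at joint 0 coincides with the catch's origin; axes as the dispenser's
- flat_right_tab: right tab of the flat catch: an upright flat paddle, 8 mm thick along y, 40 mm wide along x, from 10 to 48 mm above the origin, its middle plane 21 mm out from the middle (towards +y left, -y right), outer faces 50 mm apart across the pair at rest, 30 mm fully squeezed. Origin slides with it, and at joint 0 coincides with the catch's origin; axes as the dispenser's
- round_left (a joint): slide of the left tab of the round catch (left is towards the dispenser's +y): 0 m at rest, grows as it is pressed towards the middle of the catch, stop at 0.010 m; it gives at about 3 N, stays where it is pushed, and from 0.0055 m on its lip no longer blocks the gate
- round_right (a joint): slide of the right tab of the round catch (left is towards the dispenser's +y): 0 m at rest, grows as it is pressed towards the middle of the catch, stop at 0.010 m; it gives at about 3 N, stays where it is pushed, and from 0.0055 m on its lip no longer blocks the gate
- flat_left (a joint): slide of the left tab of the flat catch (left is towards the dispenser's +y): 0 m at rest, grows as it is pressed towards the middle of the catch, stop at 0.010 m; it gives at about 3 N, stays where it is pushed, and from 0.0055 m on its lip no longer blocks the gate
- flat_right (a joint): slide of the right tab of the flat catch (left is towards the dispenser's +y): 0 m at rest, grows as it is pressed towards the middle of the catch, stop at 0.010 m; it gives at about 3 N, stays where it is pushed, and from 0.0055 m on its lip no longer blocks the gate
- gate (a joint): gate angle: 0 closed, grows as the free end swings out (clockwise from above about the vertical hinge), stop at 1.55 rad. A spring pulls it shut (1 N at the grip post when closed, 2.5 N when wide); a detent bump adds up to 4 N there from 0.37 to 0.65 rad. Let go when wide, it springs back to rest on the detent near 0.8 rad. Locked until all four tabs are squeezed
- leaf: the gate's swinging leaf: clear panel 8 mm thick, 215 mm from hinge to free end, from 16 to 128 mm above the bench, four white lugs on top (to 146 mm), and the grip post. Origin: on the hinge axis at bench height; its -y points along the leaf to the free end, its -x out of the outer face
- grip_post (a point): top centre of the gate's grip post, an upright round steel pin of 12 mm diameter near the free end, 200 mm from the hinge axis; it stands free from 128 mm to 192 mm above the bench, 4 mm clear in front of the roof's edge when closed, its axis the point's z
- gate_hinge (a point): point on the gate's vertical hinge axis at bench height (90 mm in front of and 105 mm to the left of the dispenser's origin); its axes turn with the leaf
- tube_rack: bystander: yellow tube rack 90 x 160 x 44 mm, left of the dispenser; origin at the centre of its underside
- tip_box: bystander: dark open tip box 85 x 120 x 53 mm, right of the dispenser; origin at the centre of its underside
- jar: bystander: white-capped jar 60 mm diameter, 85 mm tall, in front and to the right; origin at the centre of its underside

How it is judged:
By the outcome, as a careful person would: the job done as asked, in the order asked, and still so for the second after the job is handed in, while the arm keeps its last pose, push and grip.
It also fails if it takes over 54 s, if anything falls off the work surface, if the arm or the gripper's body presses on something with over 40 N, if the wrist force passes 120 N, or if a joint passes its speed limit or range.

ROBOT

A 7-joint arm with a two-finger parallel gripper is mounted at the origin on the work surface. World frame = base frame: x ahead of the robot, y to its left, z up, the work surface at z = 0. Lengths are in m, angles in rad, forces in N, time in s.
With the tool pointing down it reaches from about 0.425 to 0.875 m from the base axis. Payload 4.7 kg.
Tool frame: the origin (TCP) lies at the very end of the fingers, on their centre line; the grasp point (between the pads) lies 19 mm behind it (grip_point_offset is the distance from the TCP to the grasp point, in m); x points along the fingers, z is the direction in which the jaws open and shut, and the axes are right-handed (so a half turn about x gives the same grasp; the last joint's range is limited). The gripper opens to 87 mm and grips with 3 to 60 N. Pads are 19 mm wide; open, the fingers measure 117 mm over their backs; the gripper's body (75 mm by 190 mm) begins 51 mm behind the grasp point.
Start: joints at [1.263, 0.321, -0.07, 1.45, 0.023, 1.371, -0.057], TCP at [0.206, -0.617, 0.223] pointing down, gripper open.
Joint ranges: [-2.86, 2.86], [-0.3, 2.09], [-1.38, 1.24], [0.06, 2.45], [-1.56, 4.7], [0.09, 2.05], [-2.69, 2.69]. Speed limits (rad/s): [2.57, 2.57, 3.14, 3.14, 3.14, 3.14, 3.14].

INTERFACE

Orientations are given as a rotation vector (axis times angle).
In Python, from bench import get_state, get_image, calibration, close_job, grip_point_offset gives the robot as it stands.
- The arm moves only by the tool play_rows, never from a script. Its argument "targets" is a list of rows, each an object with "claw": the closure, from 0 (fully open) to 1 (shut); "linear": the shift along the tool's x, y, z as a fraction of full scale, a list of three; "rotation": the turn, a rotation vector about the tool's x, y, z as a fraction of full scale, a list of three. In form: [{"claw": claw, "linear": [x, y, z], "rotation": [wx, wy, wz]}, ...]. A call has 1 to 10 rows; each row shifts and turns the pose as measured when the row begins, along the tool's axes as they then stand; what a row does not reach is not made up. Full scale, the value 1, is 2.5 cm for a shift and 90 degrees for a turn. A row lasts 1/12 s, in which the tool goes at most 41.7 mm and 7.16 degrees, less where a joint would pass 70% of its speed; a pose out of reach is approached as far as the arm can. A call with a number of a shift or a turn outside -1 to 1 is refused whole. A call with a gripper value outside its range is refused whole. The fingers move at their own pace and stop on an object; "newtons" is the grip in N (left out, the last holds). Time passes only in rows, so rows that do not move let the fingers close. It gives the time, the measured TCP pose, the force and the opening at its end, in the units of the state.
- get_state(): the state, without advancing time (a new reading comes with each control period).
- get_image(name): name is "scene" or "top" or "wrist"; returns the picture (400x640x3 uint8, blue, green, red); there is no depth.
- calibration(name): a dict with "fx", "fy", "cx", "cy" (pixels), "rvec" (rotation vector, rad) and "tvec" (3), from world to camera coordinates, as OpenCV has them; the wrist camera has in their place "hand_eye" (4x4, takes a point from camera to tool coordinates, whose origin is the TCP and whose axes are the tool frame's). Camera axes: x right, y down, z forward; pixel columns grow to the right and rows downward; lengths in m; the calibration is good to about 2 mm. A picture is of the moment at which its call begins: read the wrist's pose just before it. calibration takes no time and is no camera call.
- close_job(): hands the job in, once; it reports no verdict.
The state is a dict: "time": time; "joint_positions": joint angles; "qd": joint speeds; "joint_torque": joint torques, N m; "position": TCP position; "tool_rot": TCP orientation; "ft_force": force on the tool from outside, world axes, zero at the start; "torque": the same for the moment, N m; "grip_width": opening from 0.0 (shut) to 1.0 (fully open).
Only numpy, scipy, OpenCV 4.12 (cv2) and the standard library are available. Lean on these libraries where they do the work, as an engineer would, in place of code of your own. Each camera call takes 0.05 s, during which the arm holds its last target. There are 200 camera calls.

## Working session

There is one attempt and no reset: what is moved stays moved. The work goes in short steps, Python scripts to look and compute and a tool call to move; the robot and the scene stay as the last step left them, time stands still between calls to the robot, and variables do not carry over. Pictures are saved under pics/ and viewed, about 8 in all and at most 12, crops included, and the job is handed in when it is done.

Besides the shell and the picture viewer there is one more tool, called after "Emit:" as name(argument=value, ...), one argument or row to a line, values as JSON. play_rows: Moves the arm, as the interface text tells. Shift numbers are shares of 2.5 cm and turn numbers shares of 90 degrees, none past 1 either way. Its arguments: {"type":"object","properties":{"targets":{"type":"array"},"newtons":{"type":"number"}},"required":["targets"]}

```bash
mkdir -p pics
python3 - <<'E'
from bench import *
import cv2
s=get_state()
print({k:s[k] for k in('time','position','tool_rot','grip_width','ft_force')},grip_point_offset)
for n in('scene','top'):
    cv2.imwrite(f'pics/{n}0.png',get_image(n)); print(n,calibration(n))
print(calibration('wrist'))
E
```

```text
{'time': 0.0, 'position': array([ 0.20532746, -0.61612782,  0.22144065]), 'tool_rot': array([ 0.97003844,  1.34613247, -0.96833754]), 'grip_width': 0.9988053888675756, 'ft_force': array([ 0.30460331,  0.35133399, -0.09188787])} 0.0187
scene {'fx': 514.7225968746241, 'fy': 514.7225968746241, 'cx': 325.0714822688011, 'cy': 192.70811232973176, 'rvec': array([ 1.96661058,  1.43252007, -0.61069912]), 'tvec': array([-0.21535003, -0.29453219,  1.81352264])}
top {'fx': 495.4210203728781, 'fy': 495.4210203728781, 'cx': 304.1662300663483, 'cy': 204.2722949050128, 'rvec': array([ 2.1928008 , -2.18695461,  0.03708057]), 'tvec': array([0.06292567, 0.61238346, 1.17665325])}
{'fx': 285.4610652721785, 'fy': 285.4610652721785, 'cx': 318.5793396521721, 'cy': 199.87654247321632, 'hand_eye': array([[-8.06004578e-04, -2.78153209e-01,  9.60536383e-01,
        -1.62343088e-01],
       [ 9.42937517e-04, -9.60536479e-01, -2.78152446e-01,
         7.61213240e-02],
       [ 9.99999231e-01,  6.81533647e-04,  1.03647790e-03,
         1.08131213e-04],
       [ 0.00000000e+00,  0.00000000e+00,  0.00000000e+00,
         1.00000000e+00]])}
```

View pics/top0.png

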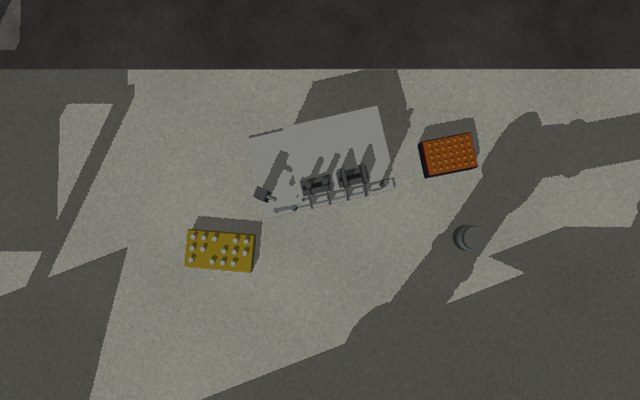

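View pics/scene0.png

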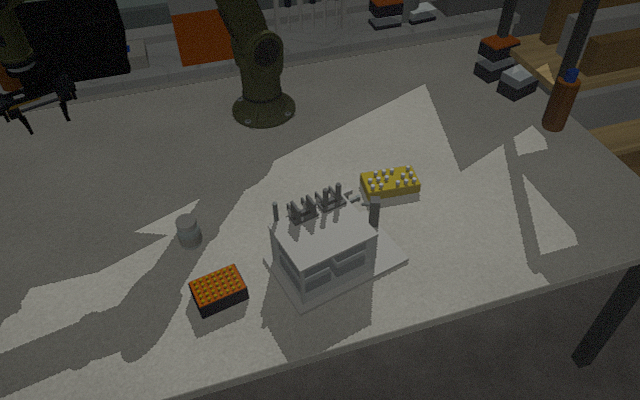

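Run:
```python
import cv2,numpy as np
a=cv2.imread('pics/top0.png')[95:225,240:405]
b=cv2.imread('pics/scene0.png')[175:260,255:415]
a=cv2.resize(a,(660,520),interpolation=cv2.INTER_CUBIC)
cv2.imwrite('pics/c1.png',cv2.convertScaleAbs(a,alpha=1.5))
```

```text
(no output)
```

View pics/c1.png

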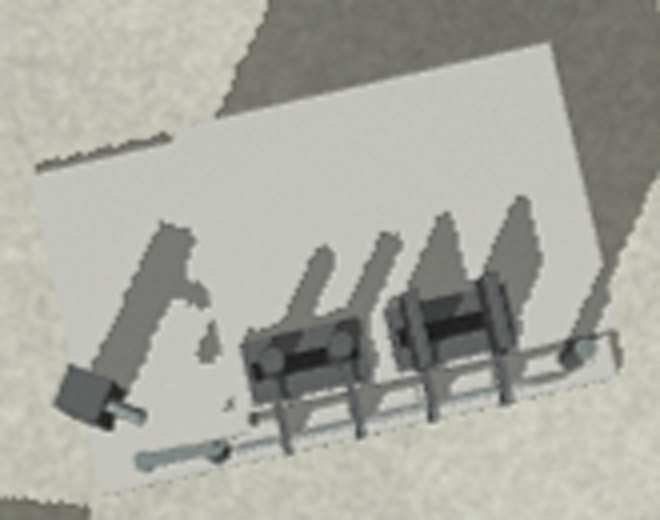

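```bash
cat > h.py <<'E'
from bench import *
import cv2,numpy as np
from scipy.spatial.transform import Rotation as R
def ray(n,uv,z,st=None):
    c=calibration(n); d=np.array([(uv[0]-c['cx'])/c['fx'],(uv[1]-c['cy'])/c['fy'],1])
    if n=='wrist':
        H=np.array(c['hand_eye']); T=R.from_rotvec(st['tool_rot']).as_matrix()
        o=T@H[:3,3]+st['position']; d=T@H[:3,:3]@d
    else:
        M=R.from_rotvec(c['rvec']).as_matrix(); o=-M.T@c['tvec']; d=M.T@d
    return o+d*(z-o[2])/d[2]
def delta(goal,x_rot=None):
    "tool-frame shift in full-scale units to world goal"
    s=get_state(); return R.from_rotvec(s['tool_rot']).as_matrix().T@(np.array(goal)-s['position'])/.025
E
python3 - <<'E'
from h import *
P={}
for k,(u,v,z) in dict(rl=(270,356,.2),rr=(343,341,.2),fl=(414,330,.188),fr=(501,312,.188),post=(577,350,.192)).items():
    P[k]=ray('top',(240+(u-1.5)/4,95+(v-1.5)/4),z); print(k,P[k].round(4))
for a,b in(('rl','rr'),('fl','fr')):
    d=P[a]-P[b]; print(np.linalg.norm(d),np.arctan2(-d[0],d[1]))
m=(P['rl']+P['rr'])/2;n=(P['fl']+P['fr'])/2;d=m-n;print('mid',m,n,np.linalg.norm(d),np.arctan2(-d[0],d[1]))
s=get_state();print(R.from_rotvec(s['tool_rot']).as_matrix().round(3))
E
```

```text
rl [0.6454 0.056  0.2   ]
rr [0.6531 0.0188 0.2   ]
fl [ 0.66  -0.018  0.188]
fr [ 0.6694 -0.0628  0.188 ]
post [ 0.6495 -0.1012  0.192 ]
0.037933043361848835 0.20504356210484345
0.04572530540492464 0.20641552039934893
mid [0.64925159 0.03740364 0.2       ] [ 0.66471764 -0.04042038  0.188     ] 0.08024821571958887 0.1961750676233041
[[-0.001  0.949  0.316]
 [ 0.002  0.316 -0.949]
 [-1.    -0.    -0.002]]
```

Emit:
play_rows(
  targets=[
    {"claw":0,"linear":[-0.5,0.4,-0.3],"rotation":[0,0,0]},
    {"claw":0,"linear":[-0.5,0.93,-0.71],"rotation":[0,0,0]},
    {"claw":0,"linear":[-0.5,0.93,-0.71],"rotation":[0,0,0]},
    {"claw":0,"linear":[0,0.93,-0.71],"rotation":[0,0,0]},
    {"claw":0,"linear":[0,0.93,-0.71],"rotation":[0,0,0]},
    {"claw":0,"linear":[0,0.93,-0.71],"rotation":[0,0,0]},
    {"claw":0,"linear":[0,0.93,-0.71],"rotation":[0,0,0]},
    {"claw":0,"linear":[0,0.93,-0.71],"rotation":[0,0,0]},
    {"claw":0,"linear":[0,0.93,-0.71],"rotation":[0,0,0]},
    {"claw":0,"linear":[0,0.93,-0.71],"rotation":[0,0,0]},
  ],
  newtons=15,
)

```text
time: 0.93
position: [0.3644, -0.3766, 0.2648]
tool_rot: [0.978, 1.345, -0.978]
ft_force: [0.4, 0.6, -0.1]
grip_width: 0.999
```

Emit:
play_rows(
  targets=[
    {"claw":0,"linear":[0,1,-0.76],"rotation":[0,0,0]},
    {"claw":0,"linear":[0,1,-0.76],"rotation":[0,0,0]},
    {"claw":0,"linear":[0,1,-0.76],"rotation":[0,0,0]},
    {"claw":0,"linear":[0,1,-0.76],"rotation":[0,0,0]},
    {"claw":0,"linear":[0,1,-0.76],"rotation":[0,0,0]},
    {"claw":0,"linear":[0,1,-0.76],"rotation":[0,0,0]},
    {"claw":0,"linear":[0,1,-0.76],"rotation":[0,0,0]},
    {"claw":0,"linear":[0,1,-0.76],"rotation":[0,0,0]},
    {"claw":0,"linear":[0,1,-0.76],"rotation":[0,0,0]},
    {"claw":0,"linear":[0,1,-0.76],"rotation":[0,0,0]},
  ],
)

```text
time: 1.77
position: [0.5494, -0.094, 0.2735]
tool_rot: [0.969, 1.339, -0.976]
ft_force: [-0.1, -0.9, -0.4]
grip_width: 1.002
```

Emit:
play_rows(
  targets=[
    {"claw":0,"linear":[0,1,-0.76],"rotation":[0,0,0]},
    {"claw":0,"linear":[0,1,-0.76],"rotation":[0,0,0]},
    {"claw":0,"linear":[0,1,-0.76],"rotation":[0,0,0]},
    {"claw":0.2,"linear":[0,0.9,-0.7],"rotation":[0,0,0]},
    {"claw":0.253,"linear":[0,0.5,-0.4],"rotation":[0,0,0]},
    {"claw":0.253,"linear":[0,0.3,-0.2],"rotation":[0.0775,0,0]},
    {"claw":0.253,"linear":[0,0,0],"rotation":[0,0,0]},
    {"claw":0.253,"linear":[0,0,0],"rotation":[0,0,0]},
  ],
)

```text
time: 2.43
position: [0.6337, 0.0528, 0.2785]
tool_rot: [1.051, 1.299, -1.052]
ft_force: [-0.5, 1.3, 0.4]
grip_width: 0.767
```

Run:
```python
from h import *
s=get_state(); im=get_image('wrist'); cv2.imwrite('pics/w1.png',im)
T=R.from_rotvec(s['tool_rot']).as_matrix(); print(s['time'],s['position'],T.round(3),s['grip_width'])
print(delta([.6492,.0374,.26]))
```

```text
2.4333 [0.63373925 0.05282823 0.27851656] [[ 0.002  0.978  0.21 ]
 [-0.002  0.21  -0.978]
 [-1.     0.001  0.002]] 0.7668026201853464
[0.7455459  0.47893542 0.73409288]
```

View pics/w1.png

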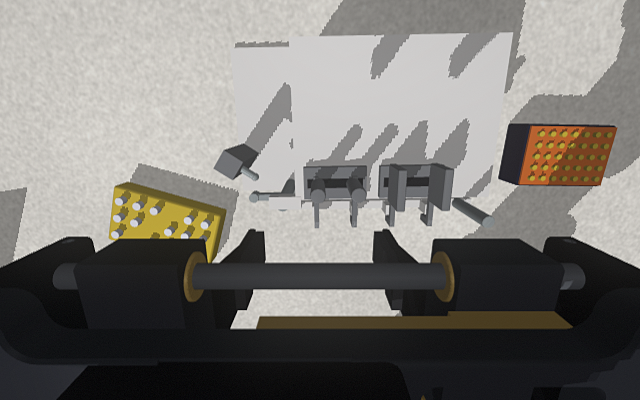

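Run:
```python
from h import *
s=get_state()
for k,uv,z in(('rl',(318,198),.2),('rr',(359,195),.2),('post',(488,219),.192),('fl',(398,190),.188),('fr',(441,187),.188)): print(k,ray('wrist',uv,z,s).round(4))
im=cv2.imread('pics/w1.png')[150:240,290:510]
cv2.imwrite('pics/w1c.png',cv2.resize(im,None,fx=3.6,fy=3.6,interpolation=cv2.INTER_CUBIC))
```

```text
rl [0.6417 0.0546 0.2   ]
rr [0.6519 0.0201 0.2   ]
post [ 0.6528 -0.1043  0.192 ]
fl [ 0.6612 -0.016   0.188 ]
fr [ 0.6721 -0.0536  0.188 ]
```

View pics/w1c.png

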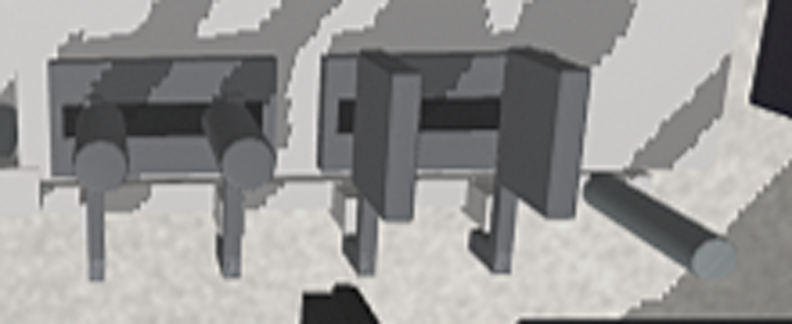

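Emit:
play_rows(
  targets=[
    {"claw":0.253,"linear":[0,0.48,0.66],"rotation":[0.006,0,0]},
    {"claw":0.253,"linear":[0.5,0,0],"rotation":[0,0,0]},
    {"claw":0.253,"linear":[0.7,0,0],"rotation":[0,0,0]},
    {"claw":0.253,"linear":[0.5,0,0],"rotation":[0,0,0]},
    {"claw":0.253,"linear":[0,0,0],"rotation":[0,0,0]},
  ],
)

```text
time: 2.9
position: [0.6473, 0.0337, 0.2368]
tool_rot: [1.054, 1.292, -1.057]
ft_force: [-0.7, 0.1, -1.0]
grip_width: 0.749
```

Run:
```python
from h import *
s=get_state(); print(s['position'],s['grip_width'],R.from_rotvec(s['tool_rot']).as_matrix().round(3)); print(delta([.649,.0373,.165]))
```

```text
[0.64729228 0.03372657 0.23679265] 0.7493282949259984 [[ 0.004  0.979  0.204]
 [-0.006  0.204 -0.979]
 [-1.     0.003  0.007]]
[ 2.87107007  0.0875052  -0.14523102]
```

Emit:
play_rows(
  targets=[
    {"claw":0.253,"linear":[0,0.09,-0.15],"rotation":[0,0,0]},
    {"claw":0.253,"linear":[0.6,0,0],"rotation":[0,0,0]},
    {"claw":0.253,"linear":[0.6,0,0],"rotation":[0,0,0]},
    {"claw":0.253,"linear":[0.6,0,0],"rotation":[0,0,0]},
    {"claw":0.253,"linear":[0.6,0,0],"rotation":[0,0,0]},
    {"claw":0.253,"linear":[0.35,0,0],"rotation":[0,0,0]},
    {"claw":0.253,"linear":[0,0,0],"rotation":[0,0,0]},
  ],
)

```text
time: 3.48
position: [0.6496, 0.0371, 0.1706]
tool_rot: [1.054, 1.287, -1.053]
ft_force: [-0.8, -0.7, 0.2]
grip_width: 0.744
```

Run:
```python
from h import *
s=get_state(); print(s['position'],s['grip_width'],s['ft_force']); print(delta([.649,.0373,.165]))
```

```text
[0.64957881 0.03705101 0.17059254] 0.7440452437225482 [-0.79361749 -0.65221013  0.16193387]
[ 0.22338254 -0.02248401 -0.01650267]
```

Emit:
play_rows(
  targets=[
    {"claw":0.5,"linear":[0.1,0,0],"rotation":[0,0,0]},
    {"claw":0.5,"linear":[0,0,0],"rotation":[0,0,0]},
    {"claw":0.6,"linear":[0,0,0],"rotation":[0,0,0]},
    {"claw":0.67,"linear":[0,0,0],"rotation":[0,0,0]},
    {"claw":0.67,"linear":[0,0,0],"rotation":[0,0,0]},
    {"claw":0.67,"linear":[0,0,0],"rotation":[0,0,0]},
    {"claw":0.67,"linear":[0,0,0],"rotation":[0,0,0]},
    {"claw":0.67,"linear":[0,0,0],"rotation":[0,0,0]},
    {"claw":0.67,"linear":[0,0,0],"rotation":[0,0,0]},
  ],
  newtons=15,
)

```text
time: 4.23
position: [0.6502, 0.0385, 0.1707]
tool_rot: [1.056, 1.287, -1.05]
ft_force: [-0.1, -0.2, -2.7]
grip_width: 0.333
```

Run:
```python
from h import *
s=get_state(); print(s['position'],s['grip_width'],s['ft_force'])
```

```text
[0.65024676 0.03845535 0.17070038] 0.3329896494991015 [-0.11589816 -0.22261499 -2.66266879]
```

Emit:
play_rows(
  targets=[
    {"claw":0.253,"linear":[0,0,0],"rotation":[0,0,0]},
    {"claw":0.253,"linear":[0,0,0],"rotation":[0,0,0]},
    {"claw":0.253,"linear":[0,0,0],"rotation":[0,0,0]},
    {"claw":0.253,"linear":[-0.7,0,0],"rotation":[0,0,0]},
    {"claw":0.253,"linear":[-0.8,0,0],"rotation":[0,0,0]},
    {"claw":0.253,"linear":[-0.8,0,0],"rotation":[0,0,0]},
    {"claw":0.253,"linear":[-0.2,0,0],"rotation":[0,0,0]},
  ],
)

```text
time: 4.82
position: [0.6495, 0.0378, 0.2356]
tool_rot: [1.055, 1.286, -1.051]
ft_force: [-0.4, 0.3, 0.2]
grip_width: 0.721
```

Emit:
play_rows(
  targets=[
    {"claw":0.253,"linear":[0,0,0.8],"rotation":[0,0,0]},
    {"claw":0.253,"linear":[0,0,0.8],"rotation":[0,0,0]},
    {"claw":0.253,"linear":[0,0,0.8],"rotation":[0,0,0]},
    {"claw":0.253,"linear":[0,0,0.6],"rotation":[0,0,0]},
    {"claw":0.253,"linear":[0,0,0],"rotation":[0,0,0]},
  ],
)

```text
time: 5.23
position: [0.6673, -0.0358, 0.2393]
tool_rot: [1.054, 1.282, -1.043]
ft_force: [-0.0, -0.9, -0.3]
grip_width: 0.743
```

Run:
```python
from h import *
s=get_state(); print(s['position'],s['grip_width'],s['ft_force']); print(delta([.6656,-.0402,.165]))
cv2.imwrite('pics/t2.png',cv2.resize(get_image('top')[130:225,240:405],(792,456),interpolation=cv2.INTER_CUBIC))
```

```text
[ 0.6673291  -0.03577434  0.23929504] 0.7426585910933138 [-0.03793758 -0.87598214 -0.29394887]
[ 2.97114716 -0.15616497  0.12499205]
```

Emit:
play_rows(
  targets=[
    {"claw":0.253,"linear":[0,-0.12,0.14],"rotation":[0,0,0]},
    {"claw":0.253,"linear":[0.6,0,0],"rotation":[0,0,0]},
    {"claw":0.253,"linear":[0.6,0,0],"rotation":[0,0,0]},
    {"claw":0.253,"linear":[0.6,0,0],"rotation":[0,0,0]},
    {"claw":0.253,"linear":[0.6,0,0],"rotation":[0,0,0]},
    {"claw":0.253,"linear":[0.6,0,0],"rotation":[0,0,0]},
    {"claw":0.253,"linear":[0.1,0,0],"rotation":[0,0,0]},
  ],
)

```text
time: 5.87
position: [0.666, -0.0317, 0.161]
tool_rot: [1.049, 1.283, -1.032]
ft_force: [-0.0, -2.1, 1.2]
grip_width: 0.748
```

Run:
```python
from h import *
s=get_state(); print(s['position'],s['grip_width'],s['ft_force']); print(delta([.6656,-.0402,.165]))
```

```text
[ 0.66603578 -0.03174953  0.16095731] 0.747895658223426 [-0.02157321 -2.0867041   1.17515517]
[-0.16016762 -0.08801447  0.32758156]
```

Emit:
play_rows(
  targets=[
    {"claw":0.253,"linear":[-0.1,0,0.33],"rotation":[0,0,0]},
    {"claw":0.253,"linear":[-0.05,0,0],"rotation":[0,0,0]},
  ],
)

```text
time: 6.03
position: [0.6666, -0.0382, 0.1643]
tool_rot: [1.047, 1.287, -1.031]
ft_force: [0.3, -0.7, -0.2]
grip_width: 0.745
```

Run:
```python
from h import *
s=get_state(); print(s['position'],s['grip_width'],s['ft_force'],R.from_rotvec(s['tool_rot']).as_matrix().round(3)); print(delta([.6656,-.0402,.165]))
```

```text
[ 0.66661105 -0.03823675  0.16425273] 0.7446766318350867 [ 0.31854655 -0.74395595 -0.22540531] [[ 0.021  0.975  0.223]
 [-0.004  0.223 -0.975]
 [-1.     0.02   0.009]]
[-0.03039517 -0.05636474  0.06778748]
```

Emit:
play_rows(
  targets=[
    {"claw":0.5,"linear":[0,0,0.06],"rotation":[0.01,0,0.01]},
    {"claw":0.5,"linear":[0,0,0],"rotation":[0,0,0]},
    {"claw":0.6,"linear":[0,0,0],"rotation":[0,0,0]},
    {"claw":0.67,"linear":[0,0,0],"rotation":[0,0,0]},
    {"claw":0.67,"linear":[0,0,0],"rotation":[0,0,0]},
    {"claw":0.67,"linear":[0,0,0],"rotation":[0,0,0]},
    {"claw":0.67,"linear":[0,0,0],"rotation":[0,0,0]},
    {"claw":0.67,"linear":[0,0,0],"rotation":[0,0,0]},
    {"claw":0.67,"linear":[0,0,0],"rotation":[0,0,0]},
  ],
)

```text
time: 6.78
position: [0.6681, -0.0395, 0.1675]
tool_rot: [1.071, 1.266, -1.027]
ft_force: [0.1, -1.3, 0.8]
grip_width: 0.342
```

Run:
```python
from h import *
s=get_state(); print(s['position'],s['grip_width'],s['ft_force'],R.from_rotvec(s['tool_rot']).as_matrix().round(3))
```

```text
[ 0.66813349 -0.03946227  0.16753347] 0.3418423614954959 [ 0.07413798 -1.27532507  0.76218984] [[ 0.042  0.978  0.206]
 [-0.001  0.206 -0.978]
 [-0.999  0.041  0.009]]
```

Emit:
play_rows(
  targets=[
    {"claw":0.253,"linear":[0,0,0],"rotation":[0,0,0]},
    {"claw":0.253,"linear":[0,0,0],"rotation":[0,0,0]},
    {"claw":0.253,"linear":[0,0,0],"rotation":[0,0,0]},
    {"claw":0.253,"linear":[-0.7,0,0],"rotation":[0,0,0]},
    {"claw":0.253,"linear":[-0.9,0,0],"rotation":[0,0,0]},
    {"claw":0.253,"linear":[-0.9,0,0],"rotation":[0,0,-0.027]},
    {"claw":0.253,"linear":[-0.5,-0.6,1],"rotation":[0,0,0]},
    {"claw":0.253,"linear":[0,-0.6,1],"rotation":[0,0,0]},
  ],
)

```text
time: 7.45
position: [0.6461, -0.0816, 0.2451]
tool_rot: [1.041, 1.311, -1.044]
ft_force: [0.4, -0.7, 0.1]
grip_width: 0.732
```

Emit:
play_rows(
  targets=[
    {"claw":0.3,"linear":[0,0,0],"rotation":[-0.079,0,0]},
    {"claw":0.43,"linear":[0,0,0],"rotation":[-0.079,0,0]},
    {"claw":0.43,"linear":[0,0,0],"rotation":[-0.079,0,0]},
    {"claw":0.43,"linear":[0,0,0],"rotation":[-0.079,0,0]},
    {"claw":0.43,"linear":[0,0,0],"rotation":[-0.079,0,0]},
    {"claw":0.43,"linear":[0,0,0],"rotation":[-0.079,0,0]},
    {"claw":0.43,"linear":[0,0,0],"rotation":[-0.079,0,0]},
    {"claw":0.43,"linear":[0,0,0],"rotation":[-0.079,0,0]},
    {"claw":0.43,"linear":[0,0,0],"rotation":[-0.079,0,0]},
    {"claw":0.43,"linear":[0,0,0],"rotation":[-0.079,0,0]},
  ],
)

```text
time: 8.28
position: [0.6468, -0.0857, 0.2509]
tool_rot: [0.077, 1.566, -0.079]
ft_force: [-0.4, -0.3, 0.1]
grip_width: 0.571
```

```bash
cat >> h.py <<'E'
def rotdelta(yaw_goal_deg, tilt=0):
    "turn (units) bringing tool to: x down, z at heading yaw_goal; tilt about tool z (deg)"
    a=np.radians(yaw_goal_deg); z=np.array([np.cos(a),np.sin(a),0]); x=np.array([0,0,-1.]); y=np.cross(z,x)
    G=np.c_[x,y,z]@R.from_euler('z',tilt,degrees=True).as_matrix()
    return (R.from_rotvec(get_state()['tool_rot']).inv()*R.from_matrix(G)).as_rotvec()/(np.pi/2)
E
python3 - <<'E'
from h import *
s=get_state(); print(s['time'],s['position'],s['joint_positions'].round(2),s['grip_width'],s['ft_force']); print(delta([.649,-.1004,.235]),rotdelta(np.degrees(.2)))
E
```

```text
8.2833 [ 0.64677434 -0.08571481  0.2509326 ] [ 0.66  0.41 -0.77  1.38  0.29  1.46 -0.2 ] 0.570585595659275 [-0.35623082 -0.27099206  0.09086326]
[ 0.63810337 -0.57528965  0.14489826] [-0.19064457  0.00194328  0.00067261]
```

Emit:
play_rows(
  targets=[
    {"claw":0.43,"linear":[0,-0.57,0.14],"rotation":[-0.079,0,0]},
    {"claw":0.43,"linear":[0,0,0],"rotation":[-0.079,0,0]},
    {"claw":0.43,"linear":[0,0,0],"rotation":[-0.035,0,0]},
    {"claw":0.43,"linear":[0,0,0],"rotation":[0,0,0]},
  ],
)

```text
time: 8.62
position: [0.6494, -0.0982, 0.2522]
tool_rot: [-0.163, 1.56, 0.164]
ft_force: [1.0, 0.3, -0.4]
grip_width: 0.57
```

Run:
```python
from h import *
s=get_state(); im=get_image('wrist'); cv2.imwrite('pics/w3.png',im)
print(s['position'],delta([.649,-.1004,.235]),rotdelta(np.degrees(.2)))
c=calibration('wrist');H=np.array(c['hand_eye']);T=R.from_rotvec(s['tool_rot']).as_matrix()
p=H[:3,:3].T@(T.T@(np.array([.649,-.1004,.192])-s['position'])-H[:3,3]); print('expected post px',p[:2]/p[2]*c['fx']+[c['cx'],c['cy']])
```

```text
[ 0.64938893 -0.09821068  0.25221351] [ 0.69110958 -0.10310627 -0.0407788 ] [ 0.00447687  0.00320223 -0.00035434]
expected post px [317.23902877 215.67811668]
```

View pics/w3.png

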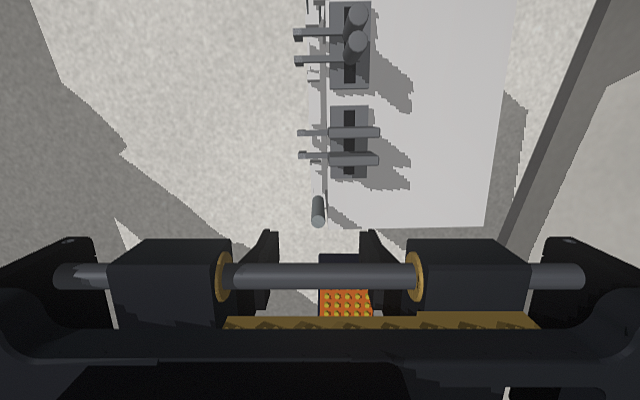

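Emit:
play_rows(
  targets=[
    {"claw":0.43,"linear":[0,-0.2,-0.04],"rotation":[0,0,0]},
    {"claw":0.43,"linear":[0.6,0,0],"rotation":[0,0,0]},
    {"claw":0.43,"linear":[0.6,0,0],"rotation":[0,0,0]},
    {"claw":0.43,"linear":[0.5,0,0],"rotation":[0,0,0]},
    {"claw":0.43,"linear":[0,0,0],"rotation":[0,0,0]},
  ],
)

```text
time: 9.08
position: [0.6508, -0.1026, 0.2102]
tool_rot: [-0.157, 1.556, 0.157]
ft_force: [0.8, 0.2, 0.3]
grip_width: 0.572
```

Run:
```python
from h import *
s=get_state(); print(s['position'],s['ft_force'],delta([.6495,-.103,.156]),rotdelta(np.degrees(.2)))
```

```text
[ 0.65080279 -0.10256656  0.2102004 ] [0.76691479 0.24490302 0.33162083] [ 2.1674658  -0.00506631 -0.07332209] [0.00026098 0.00552189 0.00045417]
```

Emit:
play_rows(
  targets=[
    {"claw":0.43,"linear":[0.6,0,-0.07],"rotation":[0,0.005,0]},
    {"claw":0.43,"linear":[0.6,0,0],"rotation":[0,0,0]},
    {"claw":0.43,"linear":[0.6,0,0],"rotation":[0,0,0]},
    {"claw":0.43,"linear":[0.2,0,0],"rotation":[0,0,0]},
    {"claw":0.43,"linear":[0,0,0],"rotation":[0,0,0]},
  ],
)

```text
time: 9.5
position: [0.6494, -0.103, 0.1572]
tool_rot: [-0.157, 1.565, 0.155]
ft_force: [0.0, -0.2, -0.4]
grip_width: 0.574
```

Run:
```python
from h import *
s=get_state(); print(s['position'],s['ft_force'],delta([.6495,-.103,.156]),rotdelta(np.degrees(.2)))
```

```text
[ 0.64936729 -0.10298423  0.15722946] [ 3.94237246e-04 -2.11634758e-01 -4.16262508e-01] [ 0.04918166 -0.00159776  0.00506845] [-0.00112732  0.00015259  0.00085334]
```

Emit:
play_rows(
  targets=[
    {"claw":0.7,"linear":[0,0,0],"rotation":[0,0,0]},
    {"claw":0.8,"linear":[0,0,0],"rotation":[0,0,0]},
    {"claw":0.85,"linear":[0,0,0],"rotation":[0,0,0]},
    {"claw":0.9,"linear":[0,0,0],"rotation":[0,0,0]},
    {"claw":0.95,"linear":[0,0,0],"rotation":[0,0,0]},
    {"claw":0.95,"linear":[0,0,0],"rotation":[0,0,0]},
    {"claw":0.95,"linear":[0,0,0],"rotation":[0,0,0]},
  ],
  newtons=20,
)

```text
time: 10.08
position: [0.6508, -0.1029, 0.1606]
tool_rot: [-0.157, 1.562, 0.153]
ft_force: [-2.0, -1.5, -1.9]
grip_width: 0.13
```

Run:
```python
from h import *
s=get_state(); print(s['position'],s['grip_width'],s['ft_force'],rotdelta(np.degrees(.2)))
```

```text
[ 0.65078218 -0.10292619  0.16061895] 0.12963766865368545 [-2.04689699 -1.50005798 -1.9154869 ] [-0.00156994  0.00218766  0.00184776]
```

Emit:
play_rows(
  targets=[
    {"claw":0.95,"linear":[0,0.011,-0.424],"rotation":[0.0333,0,0]},
    {"claw":0.95,"linear":[0,0.011,-0.424],"rotation":[0.0333,0,0]},
    {"claw":0.95,"linear":[0,0.011,-0.424],"rotation":[0.0333,0,0]},
    {"claw":0.95,"linear":[0,0.011,-0.424],"rotation":[0.0333,0,0]},
    {"claw":0.95,"linear":[0,0.011,-0.424],"rotation":[0.0333,0,0]},
  ],
  newtons=25,
)

```text
time: 10.5
position: [0.6002, -0.1083, 0.1606]
tool_rot: [0.057, 1.559, -0.061]
ft_force: [1.3, -0.5, -0.6]
grip_width: 0.124
```

```bash
cat > g.py <<'E'
from h import *
s=get_state(); hg=np.array([.6104,.0959]); v=s['position'][:2]-hg
th=-np.degrees(np.arctan2(v[1],v[0]))-90+np.degrees(.2)
T=R.from_rotvec(s['tool_rot']).as_matrix()
print('t',round(s['time'],2),'pos',s['position'].round(4),'gate',th.round(1),'r',np.linalg.norm(v).round(4),'toolturn',(np.degrees(.2)-np.degrees(np.arctan2(T[1,2],T[0,2]))).round(1),'x',T[:,0].round(3),'F tool',(T.T@s['ft_force']).round(1),'w',s['grip_width'].round(3),'q',s['joint_positions'].round(2),'M',s['torque'].round(2))
E
python3 g.py
```

```text
Traceback (most recent call last):
  File "g.py", line 5, in <module>
    print('t',round(s['time'],2),'pos',s['position'].round(4),'gate',th.round(1),'r',np.linalg.norm(v).round(4),'toolturn',(np.degrees(.2)-np.degrees(np.arctan2(T[1,2],T[0,2]))).round(1),'x',T[:,0].round(3),'F tool',(T.T@s['ft_force']).round(1),'w',s['grip_width'].round(3),'q',s['joint_positions'].round(2),'M',s['torque'].round(2))
                                                                                                                                                                                                                                                         ^^^^^^^^^^^^^^^^^^^^^
AttributeError: 'float' object has no attribute 'round'
```

```bash
sed -i "s/s\['grip_width'\].round(3)/round(s['grip_width'],3)/" g.py; python3 g.py
```

```text
t 10.5 pos [ 0.6002 -0.1083  0.1606] gate 14.3 r 0.2044 toolturn 15.8 x [ 0.011 -0.003 -1.   ] F tool [ 0.6 -0.4  1.3] w 0.124 q [ 0.77  0.36 -0.78  1.63  0.27  1.25 -0.14] M [-0.11 -0.21  0.06]
```

Emit:
play_rows(
  targets=[
    {"claw":0.95,"linear":[0,0.03,-0.424],"rotation":[0.0333,0,0]},
    {"claw":0.95,"linear":[0,0.02,-0.424],"rotation":[0.0333,0,0]},
    {"claw":0.95,"linear":[0,0.02,-0.424],"rotation":[0.0333,0,0]},
    {"claw":0.95,"linear":[0,0.015,-0.424],"rotation":[0.0333,0,0]},
    {"claw":0.95,"linear":[0,0.011,-0.424],"rotation":[0.0333,0,0]},
    {"claw":0.95,"linear":[0,0.011,-0.424],"rotation":[0.0333,0,0]},
  ],
)

```text
time: 11.0
position: [0.5424, -0.0984, 0.1605]
tool_rot: [0.314, 1.516, -0.323]
ft_force: [2.7, -1.8, -0.1]
grip_width: 0.127
```

```bash
python3 g.py
```

```text
t 11.0 pos [ 0.5424 -0.0984  0.1605] gate 30.7 r 0.2058 toolturn 34.8 x [ 0.029 -0.012 -1.   ] F tool [ 0.2 -0.5  3.2] w 0.127 q [ 0.81  0.2  -0.76  1.79  0.15  1.19 -0.4 ] M [-0.36 -0.29  0.19]
```

Emit:
play_rows(
  targets=[
    {"claw":0.95,"linear":[0,0.05,-0.44],"rotation":[0.025,0.01,0]},
    {"claw":0.95,"linear":[0,0.04,-0.44],"rotation":[0.025,0.01,0]},
    {"claw":0.95,"linear":[0,0.03,-0.44],"rotation":[0.028,0,0]},
    {"claw":0.95,"linear":[0,0.03,-0.44],"rotation":[0.028,0,0]},
    {"claw":0.95,"linear":[0,0.03,-0.44],"rotation":[0.028,0,0]},
  ],
)

```text
time: 11.42
position: [0.4949, -0.0749, 0.1605]
tool_rot: [0.492, 1.507, -0.501]
ft_force: [1.1, -2.5, -2.3]
grip_width: 0.126
```

```bash
python3 g.py
```

```text
t 11.42 pos [ 0.4949 -0.0749  0.1605] gate 45.5 r 0.2062 toolturn 47.8 x [ 0.004 -0.008 -1.   ] F tool [ 2.3 -1.4  2.3] w 0.126 q [ 0.82  0.09 -0.75  1.88  0.07  1.2  -0.59] M [-0.43 -0.36 -0.06]
```

Emit:
play_rows(
  targets=[
    {"claw":0.95,"linear":[0,0.03,-0.44],"rotation":[0.03,0,-0.013]},
    {"claw":0.95,"linear":[0,0.02,-0.44],"rotation":[0.03,0,-0.013]},
    {"claw":0.95,"linear":[0,0.02,-0.44],"rotation":[0.03,0,-0.013]},
    {"claw":0.95,"linear":[0,0.02,-0.44],"rotation":[0.03,0,-0.013]},
    {"claw":0.95,"linear":[0,0.02,-0.44],"rotation":[0.03,0,-0.013]},
  ],
  newtons=30,
)

```text
time: 11.83
position: [0.4548, -0.0413, 0.1605]
tool_rot: [0.607, 1.472, -0.787]
ft_force: [1.0, -2.6, 0.2]
grip_width: 0.131
```

```bash
python3 g.py
```

```text
t 11.83 pos [ 0.4548 -0.0413  0.1605] gate 60.1 r 0.2074 toolturn 62.4 x [-0.063 -0.093 -0.994] F tool [-0.1 -0.9  2.6] w 0.131 q [ 0.75  0.04 -0.79  1.93  0.12  1.26 -0.98] M [-0.17 -0.22  0.04]
```

Emit:
play_rows(
  targets=[
    {"claw":0.95,"linear":[0,0.03,-0.44],"rotation":[0.03,0,-0.005]},
    {"claw":0.95,"linear":[0,0.03,-0.44],"rotation":[0.03,0,-0.005]},
    {"claw":0.95,"linear":[0,0.03,-0.44],"rotation":[0.03,0,-0.005]},
    {"claw":0.95,"linear":[0,0.03,-0.44],"rotation":[0.03,0,0]},
    {"claw":0.95,"linear":[0,0.03,-0.44],"rotation":[0.03,0,0]},
  ],
)

```text
time: 12.25
position: [0.4264, 0.0012, 0.1604]
tool_rot: [0.77, 1.383, -1.011]
ft_force: [-0.9, -3.4, 5.7]
grip_width: 0.14
```

```bash
python3 g.py
```

```text
t 12.25 pos [0.4264 0.0012 0.1604] gate 74.2 r 0.207 toolturn 76.9 x [-0.084 -0.12  -0.989] F tool [-5.2 -2.9  3.1] w 0.14 q [ 0.7  -0.02 -0.84  1.97  0.1   1.29 -1.32] M [-0.15  0.4   0.04]
```

Emit:
play_rows(
  targets=[
    {"claw":0.95,"linear":[0,0.03,-0.44],"rotation":[0.03,0.015,0]},
    {"claw":0.95,"linear":[0,0.03,-0.44],"rotation":[0.03,0.015,0]},
    {"claw":0.95,"linear":[0,0.03,-0.4],"rotation":[0.03,0.015,0]},
    {"claw":0.95,"linear":[0,0,0],"rotation":[0,0,0]},
  ],
)

```text
time: 12.58
position: [0.4148, 0.0301, 0.1606]
tool_rot: [0.918, 1.375, -1.111]
ft_force: [2.1, -1.8, -5.4]
grip_width: 0.127
```

```bash
python3 g.py
python3 - <<'E'
from h import *
a=get_image('top')[95:305,215:425];b=get_image('scene')[130:280,240:440]
cv2.imwrite('pics/t9.png',np.hstack([cv2.resize(a,(400,400)),cv2.resize(b,(400,400))]))
E
```

```text
t 12.58 pos [0.4148 0.0301 0.1606] gate 82.9 r 0.2063 toolturn 85.9 x [-0.109 -0.061 -0.992] F tool [5.3 2.2 2.1] w 0.127 q [ 0.69 -0.02 -0.85  1.97  0.03  1.31 -1.46] M [ 0.1  -0.74  0.15]
```

View pics/t9.png

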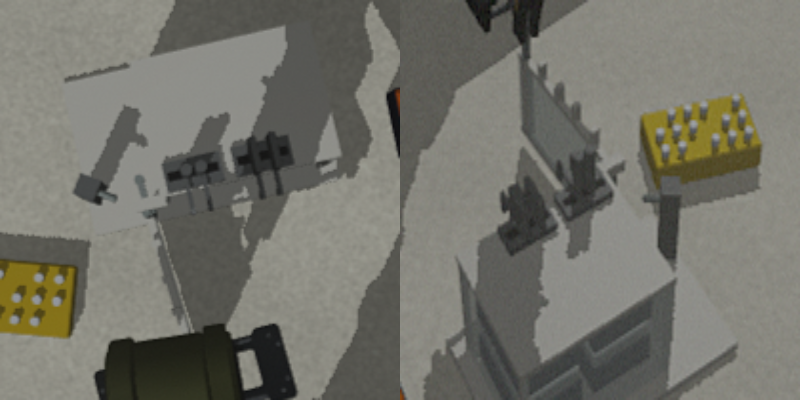

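Emit:
play_rows(
  targets=[
    {"claw":0.95,"linear":[0,0,0],"rotation":[0,0,0]},
    {"claw":0.95,"linear":[0,0,0],"rotation":[0,0,0]},
    {"claw":0.95,"linear":[0,0,0],"rotation":[0,0,0]},
    {"claw":0.95,"linear":[0,0,0],"rotation":[0,0,0]},
  ],
)

```text
time: 13.02
position: [0.4156, 0.0277, 0.1605]
tool_rot: [0.913, 1.374, -1.108]
ft_force: [-0.2, -1.7, -1.6]
grip_width: 0.128
```

```bash
python3 g.py; python3 -c "
from bench import *
s=get_state();p=s['position']
print(close_job() if p[0]<.425 and s['grip_width']>.1 else 'not closed')"
```

```text
t 13.02 pos [0.4156 0.0277 0.1605] gate 82.2 r 0.2064 toolturn 85.6 x [-0.108 -0.064 -0.992] F tool [ 1.7 -0.5  1.5] w 0.128 q [ 0.69 -0.02 -0.84  1.97  0.03  1.31 -1.46] M [-0.13 -0.21  0.09]
the job is handed in; nothing more can be done
None
```

I squeezed the round catch first, then the flat one. I then took the gate by its grip post, swung it past the detent, and handed in at 13.0 s with the gripper still holding it open.

**Gate angle:** the last reading was about 82°, worked out from the tool position and my estimated hinge position. The last top-camera picture agreed roughly, at about 84°. While holding, the angle crept back from 82.9° to 82.2° over the last four rows.

**Catches:** the fingers closed to about 29 mm on the round catch and 30 mm on the flat one, which is fully squeezed for both. The pictures showed both pairs of tabs together.

**Grip and forces:** the catches were pinched at 15 N. The post was gripped at 20 to 30 N, with the opening at about 11 mm on the 12 mm pin. Wrist force readings between moves stayed under about 7 N.

**What went less cleanly:**
- **Flat catch:** on the way down the tool drifted about 8 mm sideways and touched what was probably the right paddle, at about 2 N. I re-centred before squeezing; this was after the round catch was done, so the order held.
- **Tool radius:** during the swing, the tool's distance from my estimated hinge grew from 203 to 206 mm. The post may have shifted a few millimetres in the pads.
- **Other objects:** I did not go near the rack, tip box or jar. The last picture showed the rack in place, but I did not check the tip box and jar in it.

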